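# Lid on the meatballs, bun up in the tongs

## Robot

A 6-joint arm with a two-finger parallel gripper is mounted at the origin on the work surface. World frame = base frame: x ahead of the robot, y to its left, z up, the work surface at z = 0. Lengths are in mm, angles in rad, forces in N, time in s.
With the tool pointing down it reaches from about 300 to 775 mm from the base axis. Payload 14.6 kg.
Tool frame: the origin (TCP) lies between the finger pads; the fingertips stand 11 mm ahead of it and the grasp point (between the pads) lies 8 mm behind it; z points along the fingers, y is the direction in which the jaws open and shut (so a half turn about z gives the same grasp; the last joint's range is limited). The gripper opens to 94 mm and grips with 3 to 60 N. Pads are 16 mm wide; open, the fingers measure 119 mm over their backs; the gripper's body (75 mm by 177 mm) begins 78 mm behind the grasp point.
Start: joints at [1.237, 0.3, 1.521, -0, 1.321, -0.067], TCP at [145.003, 530.531, 216.446] pointing down, gripper open.
Joint ranges: [-3.03, 3.03], [-0.79, 2.21], [0.23, 2.52], [-1.04, 4.18], [0, 3.07], [-2.55, 2.55]. Speed limits (rad/s): [2.22, 2.22, 2.57, 3.14, 3.14, 3.14].

## Interface

Orientations are given as [roll, pitch, yaw] about the fixed x, y, z axes, in that order (R = Rz(yaw) Ry(pitch) Rx(roll)).
In Python, from cell import * gives the robot as it stands.
- The arm moves only by the tool arm_command, never from a script. Its argument "deltas" is a list of rows, each an object with "xyz": the shift along the world's x, y, z in m, a list of three; "turn": the turn, a rotation vector about the world's x, y, z in rad, a list of three. A call has 1 to 12 rows; each row shifts and turns the commanded pose from where the row before left it; what a row does not reach is not made up. A row lasts 1/8 s, in which the tool goes at most 62.5 mm and 10.7 degrees, less where a joint would pass 70% of its speed; a pose out of reach is approached as far as the arm can. A call with a gripper value outside its range is refused whole. "gripper" is the closure, from 0 (fully open) to 1 (shut), set as the call begins (left out, the last holds). The fingers move at their own pace and stop on an object; "force" is the grip in N (left out, the last holds). Time passes only in rows, so rows that do not move let the fingers close. It gives the time, the measured TCP pose, the force and the opening at its end, in the units of the state.
- read_state(): the state, without advancing time (a new reading comes with each control period).
- camera(name): name is "scene" or "top" or "wrist"; returns a dict with "color" (480x640x3 uint8, red, green, blue), "fx", "fy", "cx", "cy" (pixels), "rvec" (rotation vector, rad) and "tvec" (3), from world to camera coordinates, as OpenCV has them; the wrist camera has in their place "mount" (4x4, takes a point from camera to tool coordinates, whose origin is the TCP and whose axes are the flange's). Camera axes: x right, y down, z forward; pixel columns grow to the right and rows downward; lengths in mm; the calibration is good to about 2 mm. A picture is of the moment at which its call begins: read the wrist's pose just before it. There is no depth.
- sign_off(): hands the job in, once; it reports no verdict.
The state is a dict: "clock": time; "joints": joint angles; "qd": joint speeds; "effort": joint torques, N m; "eef_pos": TCP position; "eef_rot": TCP orientation; "wrist_force": force on the tool from outside, world axes, zero at the start; "moment": the same for the moment, N m; "finger_gap": finger opening in mm.
Only numpy, scipy, OpenCV 4.12 (cv2) and the standard library are available. Lean on these libraries where they do the work, as an engineer would, in place of code of your own. Each camera call takes 0.05 s, during which the arm holds its last target.

## Task

The meatballs for this order are already on the plate, so first put the lid back on the meatball pot, seated level in its rim, to keep the rest hot. Then take the tongs and pick the bun with cheese and salami off the pizza pan, touching it with nothing but the tongs; leave the pot, the plate and the other buns where they are. Finish while holding the bun gripped between the tong heads, lifted at least 15 cm above the worktop, ready for the plate: do not put it down or let go.

Things in the scene. Friction and masses are not known exactly. Their poses are not given: they have to be found in the camera images.
- pot: Round stainless steel pot of brown meatballs, loose, 1.4 kg, upright on a thin round black warming plate (150 mm across, 12 mm high). 120 mm outside diameter, 75 mm high, 4 mm wall (mouth 112 mm), two small loop handles opposite each other, out to 79 mm from the axis, 57 mm above its foot. Meatballs stay 15 mm or more below the rim. Origin: centre of its underside; z up.
- pot_rim (a point): Centre of the pot's mouth at rim height (75 mm above the pot's underside, about 87 mm above the worktop).
- lid: Round stainless steel lid, 160 g, right way up on the worktop: flange 126 mm across, below it a plug 100 mm across and 8 mm deep that drops into the pot's mouth with 6 mm play all round. Origin: centre of the plug's underside; z up. Flange underside 8 mm, domed top 16 mm above the origin. Seated, the flange lies on the rim and the origin is 8 mm below the rim.
- lid_knob (a point): Middle of the lid's black knob, 34 mm above the lid's origin: an upright cylinder 26 mm in diameter, 16 mm high (26 to 42 mm above the lid's origin) on a 12 mm stem.
- tongs: Spring kitchen tongs, 275 mm long, 140 g, stainless steel with red handles, lying flat on the worktop, the two arms side by side on edge so that they close horizontally. Origin: on the worktop, midway between the arms, under the middle of the red handles (centre of mass 13 mm ahead). x points along the tongs to the heads, y to the left arm, z up. Pivot at x = -105 mm, heads at x = +110 mm.
- tongs_grip (a point): Where to grip: midway between the red handles, 15 mm above the tongs' origin. Handles run from x = -50 to +40 mm, are 6 mm thick, 22 mm high (4 to 26 mm above the worktop) and here 56 mm over their outer faces at rest (spring open, 6 N on each to start closing, 8 N with the heads at a bun). To carry the tongs open squeeze them to about 52 mm; to hold a bun squeeze with about 20 N.
- tongs_heads (a point): Point midway between the two heads, at mid height: x = 110 mm, 15 mm above the tongs' origin. Heads are concave plates 33 mm long, 30 mm high (lower edges on the worktop at the start), at rest 83 mm apart at their inmost edges, 102 mm over their backs. Each mm by which the handles close brings the heads 2 mm together; they reach a bun at about 37 mm over the handles and meet at about 18 mm.
- tongs_left: The left arm of the tongs (their +y side) with handle and head. Origin, at rest, at the same point as tongs_grip; it turns about the pivot (its x = -105 mm), about the tongs' z. Both arms always move alike.
- tongs_right: The right arm of the tongs (their -y side), likewise.
- pan: Round aluminium pizza pan, fixed, 300 mm across, floor 3 mm and rim 7 mm above the worktop, three buns stand on it. Origin: centre of its underside.
- bun_salami: The bun to be lifted: round golden crusty bun (rigid), 54 mm in diameter and 46 mm high, 60 g, with melted pale cheese and three red salami slices on its top. Its side is upright from 8 to 32 mm above its underside. Origin: centre of its underside, on the pan's floor 3 mm above the worktop.
- bun_salami_mid (a point): Centre of the cheese and salami bun, 23 mm above its underside.
- bun_plain: Bystander: bun of the same size with pale lines scored on its top, no topping. Origin: centre of its underside.
- bun_herb: Bystander: bun of the same size with green herb specks on its top. Origin: centre of its underside. Any two of the three buns stand 130 mm or more apart, centre to centre.
- plate: Bystander: white round plate, 170 mm across, 16 mm high, two brown meatballs fast on it (38 mm high in all), loose on the worktop. Origin: centre of its underside.
Things that resemble listed ones, but are neither listed nor needed, are in the scene too. What is shaped like the lid but pink is not meant. Leave any yellow look-alike of the pot alone.

How it is judged (in metres and radians):
On the way, in this order (a step that is already met when the one before it is completed fails the run):
1. the lid sits level in the pot's rim, let go (horizontal distance between lid and pot_rim below 0.009 m and angle between each of lid, pot's own z axis and vertical below 0.05 rad and z of lid in the frame of pot_rim between -0.0115 and -0.0045 m and contact force between lid and pot above 0.3 N and contact force between each of the fingers, tongs and lid below 0.1 N), for 0.2 s.
2. the cheese and salami bun is gripped between the tong heads and clear of the pan (contact force between each of tongs_left, tongs_right and bun_salami above 0.3 N and distance between bun_salami_mid and tongs_heads below 0.035 m and contact force between pan and bun_salami below 0.05 N and height (world z) of bun_salami above 0.03 m), for 0.2 s.
At the end, for the whole second after the job is handed in: Lid let go in the pot's rim (9 mm off centre at most, level to 0.05 rad, flange on the rim). Tongs held in the gripper, both heads pressing the salami bun (over 0.3 N each, its centre within 35 mm of theirs), its underside over 13 cm up, at rest, on nothing else (all of step 1 and contact force between each of tongs_left, tongs_right and bun_salami above 0.3 N and distance between bun_salami_mid and tongs_heads below 0.035 m and contact force between each of pan, the fingers, the arm and bun_salami below 0.05 N and height (world z) of bun_salami above 0.13 m and contact force between the fingers and tongs above 1 N and height (world z) of tongs_heads above 0.1 m and linear speed of bun_salami below 0.03 m/s); the arm keeps its last pose, push and grip.
It fails at once if the robot itself touches the cheese and salami bun (contact force between any of the fingers, the arm and bun_salami above 0.5 N).
It fails at once if one of the other buns is moved more than 2 cm (distance of any of bun_plain, bun_herb from where it was at the start of the episode above 0.02 m).
It fails at once if the plate is moved more than 2 cm (distance of plate from where it was at the start of the episode above 0.02 m).
It fails at once if the pot is moved more than 2 cm (distance of pot from where it was at the start of the episode above 0.02 m).
It also fails if it takes over 64 s, if anything falls off the work surface, if the arm or the gripper's body presses on something with over 40 N, if the wrist force passes 120 N, or if a joint passes its speed limit or range.

## Working session

There is one attempt and no reset: what is moved stays moved. The work goes in short steps, Python scripts to look and compute and a tool call to move; the robot and the scene stay as the last step left them, time stands still between calls to the robot, and variables do not carry over. Pictures are saved under pics/ and viewed, and the job is handed in when it is done.

Besides the shell and the picture viewer there is one more tool, called after "Call:" by a JSON object that holds its "method" and its "body", one argument or row to a line. arm_command: Moves the arm, as the interface text tells. Its arguments: {"type":"object","properties":{"deltas":{"type":"array","items":{"type":"object","properties":{"xyz":{"type":"array","items":{"type":"number"}},"turn":{"type":"array","items":{"type":"number"}}}}},"gripper":{"type":"number"},"force":{"type":"number"}},"required":["deltas"]}

```bash
mkdir -p pics; ls; python3 - <<'E'
from cell import *
import cv2
print(read_state())
for n in ["scene","top","wrist"]:
    c=camera(n); cv2.imwrite(f"pics/{n}0.png",c["color"][:,:,::-1])
    print(n,{k:v for k,v in c.items() if k!="color"})
E
```

```text
pics
{'clock': 0.0, 'joints': array([ 1.23741729e+00,  3.00466815e-01,  1.52163871e+00,  6.26383543e-06,
        1.32068895e+00, -6.66020969e-02]), 'qd': array([-5.85673329e-05,  1.56960425e-03, -2.72853030e-04,  1.32433605e-03,
        4.19494513e-04, -1.35896119e-03]), 'effort': array([ 3.50549679e-03, -5.31814384e+01, -3.52730405e+01,  7.09880982e-02,
        2.44872255e-02, -8.48633658e-05]), 'eef_pos': array([144.90659176, 530.28670456, 215.86429815]), 'eef_rot': array([-3.14039391e+00, -8.60377216e-05,  2.87481411e+00]), 'wrist_force': array([ 0.20490025,  1.0403228 , -0.21762275]), 'moment': array([-0.00697807,  0.00572275,  0.0048915 ]), 'finger_gap': 94.05868415905309}
scene {'fx': 493.9272370741946, 'fy': 493.9272370741946, 'cx': 331.97649193085755, 'cy': 237.3242427752832, 'rvec': array([ 1.61233871,  1.56582506, -0.92013916]), 'tvec': array([  76.76616576, -185.18330923, 1632.44415193])}
top {'fx': 593.952122871093, 'fy': 593.952122871093, 'cx': 322.0472011153623, 'cy': 227.947533280467, 'rvec': array([ 2.15753064, -2.10047293,  0.19092772]), 'tvec': array([ -75.7890703 ,  549.77865145, 1505.62158116])}
wrist {'fx': 380.1632515657003, 'fy': 380.1632515657003, 'cx': 322.7447805705596, 'cy': 241.67654631451444, 'mount': array([[ 4.07660910e-04, -9.62628030e-01, -2.70826715e-01,
         7.77797882e+01],
       [ 9.99999661e-01,  5.86250043e-04, -5.78524734e-04,
         1.71533040e+00],
       [ 7.15676298e-04, -2.70826387e-01,  9.62627943e-01,
        -1.68280321e+02],
       [ 0.00000000e+00,  0.00000000e+00,  0.00000000e+00,
         1.00000000e+00]])}
```

View pics/scene0.png

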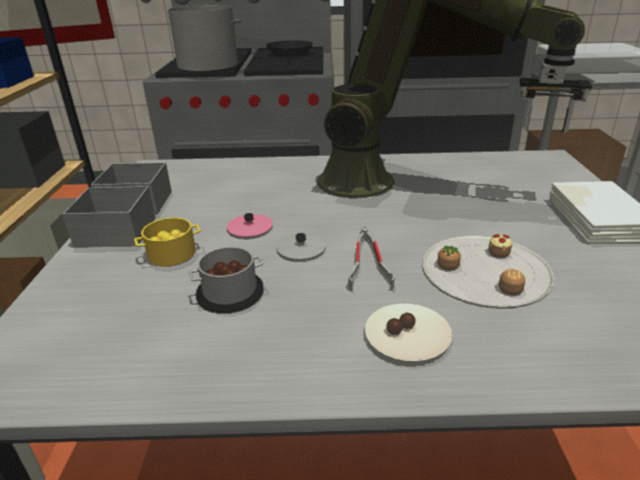

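View pics/top0.png

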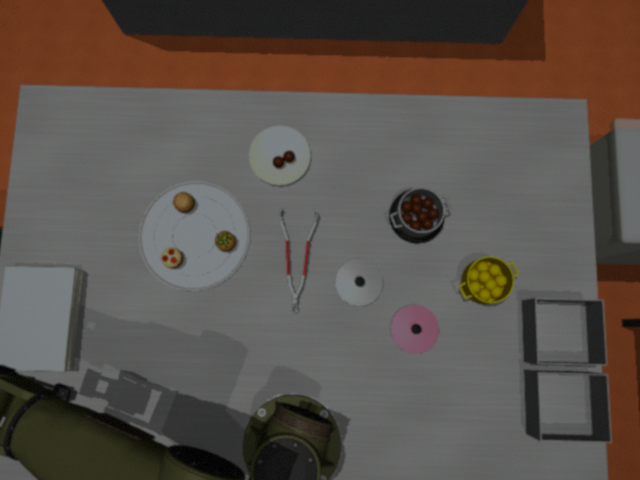

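View pics/wrist0.png

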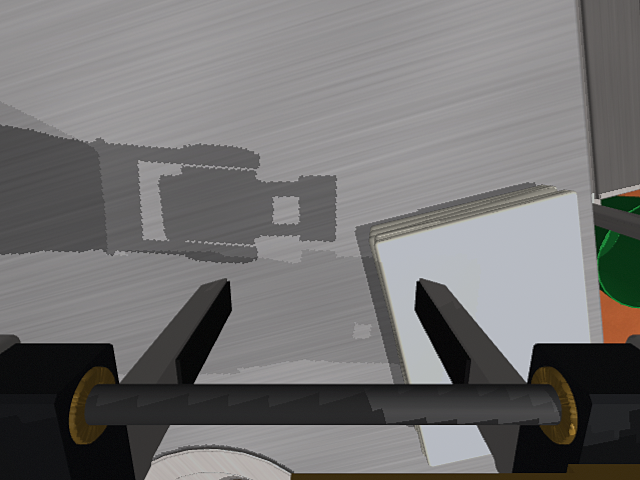

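Overview: steel lid near (359,283), pot near (420,214), tongs around (297,260), salami bun (172,258) in the top picture. Enlarging.

```bash
cat > h.py <<'E'
import numpy as np, cv2
from cell import *
from scipy.spatial.transform import Rotation as Ro
def cam(name):
    st=read_state(); c=camera(name)
    K=np.array([[c["fx"],0,c["cx"]],[0,c["fy"],c["cy"]],[0,0,1]])
    if name=="wrist":
        Rt=Ro.from_euler("xyz",st["eef_rot"]).as_matrix()
        M=c["mount"]; Rc=Rt@M[:3,:3]; o=Rt@M[:3,3]+st["eef_pos"]
    else:
        R=cv2.Rodrigues(c["rvec"])[0]; Rc=R.T; o=-R.T@c["tvec"]
    return c["color"],K,Rc,o,st
def ray(p,z,K,Rc,o):
    d=Rc@np.linalg.inv(K)@np.array([p[0],p[1],1.]); return o+d*(z-o[2])/d[2]
def proj(P,K,Rc,o):
    q=K@(Rc.T@(np.asarray(P,float)-o)); return q[:2]/q[2]
def save(img,name,crop=None,s=1):
    if crop: x0,y0,x1,y1=crop; img=img[y0:y1,x0:x1]
    img=cv2.resize(img,None,fx=s,fy=s,interpolation=cv2.INTER_CUBIC)
    cv2.imwrite("pics/"+name,img[:,:,::-1])
E
python3 - <<'E'
from h import *
im,K,Rc,o,st=cam("top"); np.savez("top.npz",K=K,Rc=Rc,o=o,im=im)
save(im,"t1.png",(260,180,460,330),4)
save(im,"t2.png",(130,110,330,260),4)
for n,p,z in [("lidknob",(359,283),42),("pot",(420,214),80),("tongs_piv",(296,308),15),("hl",(283,213),15),("hr",(317,215),15),("bun",(172,258),49),("plain",(184,202),49),("herb",(226,241),49),("plate",(280,156),10)]:
    print(n,ray(p,z,K,Rc,o).round())
E
```

```text
lidknob [ 411. -160.   42.]
pot [ 589. -312.   80.]
tongs_piv [344.   1.  15.]
hl [596.  45.  15.]
hr [593. -47.  15.]
bun [462. 326.  49.]
plain [611. 305.  49.]
herb [510. 188.  49.]
plate [756.  60.  10.]
```

View pics/t1.png

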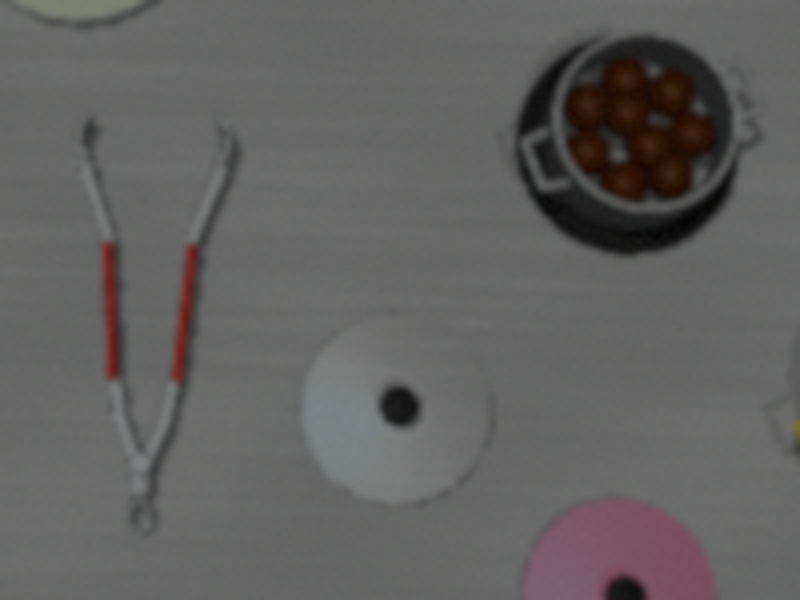

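View pics/t2.png

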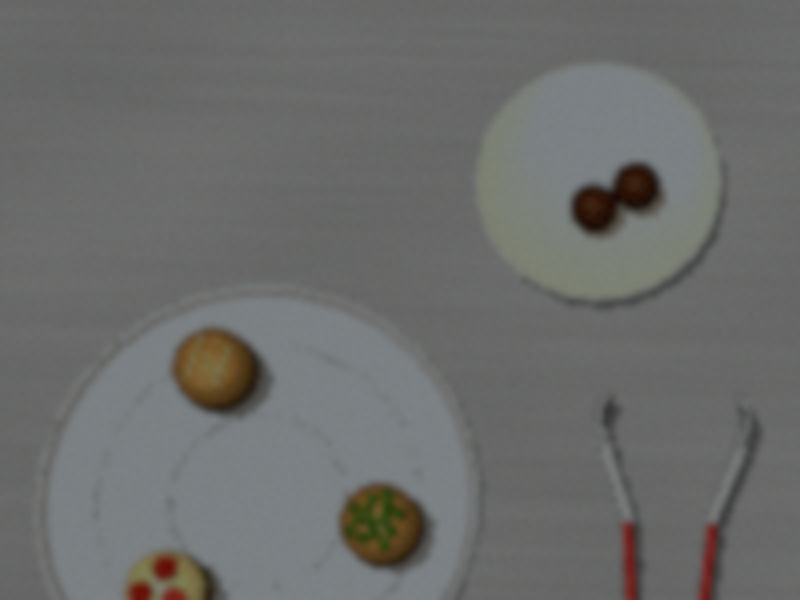

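Call:
{"method": "arm_command", "body": {
  "deltas": [
    {"xyz": [0.039,-0.0325,0.004]},
    {"xyz": [0.039,-0.0325,0.004]},
    {"xyz": [0.039,-0.0325,0.004]},
    {"xyz": [0.039,-0.0325,0.004]},
    {"xyz": [0.0215,-0.0415,0]},
    {"xyz": [0.0215,-0.0415,0],"turn": [0,0,0.05]},
    {"xyz": [0.0215,-0.0415,0],"turn": [0,0,0.05]},
    {"xyz": [0.0215,-0.0415,0],"turn": [0,0,0.05]},
    {"xyz": [0.0215,-0.0415,0],"turn": [0,0,0.05]},
    {"xyz": [0.0215,-0.0415,0],"turn": [0,0,0.067]},
    {"xyz": [0,-0.044,0]},
    {"xyz": [0,-0.044,0]}
  ]
}}

```text
validation failed for argument at $.de...
```

Call:
{"method": "arm_command", "body": {
  "deltas": [
    {"xyz": [0,-0.05,0]},
    {"xyz": [0,-0.05,0]},
    {"xyz": [0,-0.05,0]},
    {"xyz": [0,-0.05,0]},
    {"xyz": [0,-0.05,0]},
    {"xyz": [0,-0.013,0]},
    {"xyz": [0,0,0]},
    {"xyz": [0,0,0]}
  ]
}}

```text
validation failed for argument at $.de...
```

```bash
python3 - <<'E'
from h import *
im,K,Rc,o,st=cam("wrist"); np.savez("w1.npz",K=K,Rc=Rc,o=o,im=im)
print(st["clock"],st["eef_pos"],st["eef_rot"],st["joints"],abs(st["qd"]).max())
save(im,"w1.png")
for P in [(411,-160,34),(589,-312,87),(467,0,15)]: print(proj(P,K,Rc,o))
E
```

```text
0.2 [144.96949816 530.40213052 216.11297817] [-3.14092605e+00 -1.48394756e-05  2.87482645e+00] [ 1.23739466e+00  3.00247029e-01  1.52133588e+00 -3.05303273e-05
  1.32067586e+00 -6.66279003e-02] 0.0014526398116480727
[-152.50837288  561.28161191]
[-224.55925648  728.2448317 ]
[ -3.43331545 552.51098704]
```

View pics/w1.png

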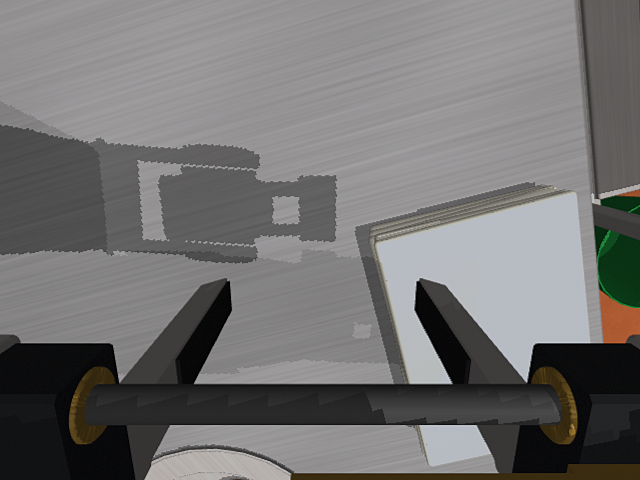

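Call:
{"method": "arm_command", "body": {
  "deltas": [
    {"xyz": [0.039,-0.0325,0.004],"turn": [0,0,0]},
    {"xyz": [0.039,-0.0325,0.004],"turn": [0,0,0]},
    {"xyz": [0.039,-0.0325,0.004],"turn": [0,0,0]},
    {"xyz": [0.039,-0.0325,0.004],"turn": [0,0,0]},
    {"xyz": [0.0215,-0.0415,0],"turn": [0,0,0]},
    {"xyz": [0.0215,-0.0415,0],"turn": [0,0,0.05]},
    {"xyz": [0.0215,-0.0415,0],"turn": [0,0,0.05]},
    {"xyz": [0.0215,-0.0415,0],"turn": [0,0,0.05]},
    {"xyz": [0.0215,-0.0415,0],"turn": [0,0,0.05]},
    {"xyz": [0.0215,-0.0415,0],"turn": [0,0,0.067]},
    {"xyz": [0,-0.044,0],"turn": [0,0,0]},
    {"xyz": [0,-0.044,0],"turn": [0,0,0]}
  ]
}}

```text
clock: 1.75
eef_pos: [429.9, 62.1, 232.4]
eef_rot: [-3.142, -0.0, -3.141]
wrist_force: [0.5, 0.3, 0.1]
finger_gap: 93.7
```

Call:
{"method": "arm_command", "body": {
  "deltas": [
    {"xyz": [0,-0.05,0],"turn": [0,0,0]},
    {"xyz": [0,-0.05,0],"turn": [0,0,0]},
    {"xyz": [0,-0.05,0],"turn": [0,0,0]},
    {"xyz": [0,-0.05,0],"turn": [0,0,0]},
    {"xyz": [0,-0.05,0],"turn": [0,0,0]},
    {"xyz": [0,-0.012,0],"turn": [0,0,0]},
    {"xyz": [0,0,0],"turn": [0,0,0]}
  ]
}}

```text
clock: 2.62
eef_pos: [429.9, -198.5, 232.2]
eef_rot: [3.141, -0.0, 3.141]
wrist_force: [0.8, 0.8, 0.5]
finger_gap: 93.9
```

```bash
python3 - <<'E'
from h import *
im,K,Rc,o,st=cam("wrist"); np.savez("w1.npz",K=K,Rc=Rc,o=o,im=im)
print(st["clock"],st["eef_pos"],st["eef_rot"],st["joints"],abs(st["qd"]).max())
save(im,"w1b.png")
for P in [(411,-160,34),(589,-312,87),(467,0,15)]: print(proj(P,K,Rc,o))
E
```

```text
2.625 [ 429.87425294 -198.50494008  232.21707151] [ 3.14119445e+00 -4.07048515e-04  3.14072300e+00] [-5.10059357e-01  1.15490463e-01  1.70620412e+00  1.54066606e-04
  1.32044759e+00 -2.08002416e+00] 0.0344689721146933
[361.18601701 197.52261764]
[203.5882365 390.2245038]
[509.32626176 247.26072414]
```

View pics/w1b.png

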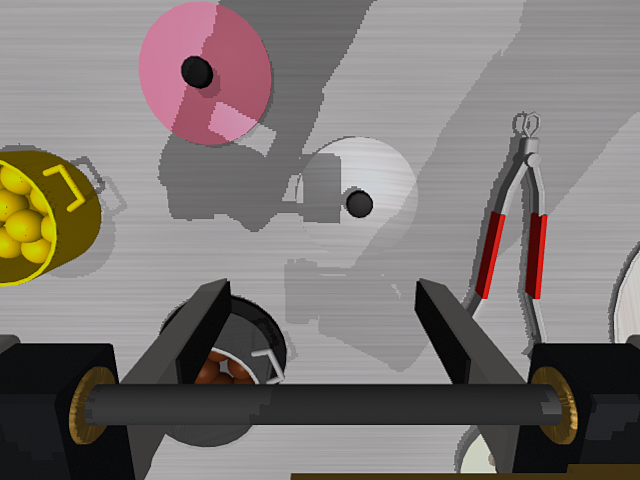

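```bash
python3 - <<'E'
from h import *
d=np.load("w1.npz"); save(d["im"],"w1c.png",(280,120,440,280),4); save(d["im"],"w1d.png",(450,100,570,360),3)
E
```

```text
(no output)
```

View pics/w1c.png

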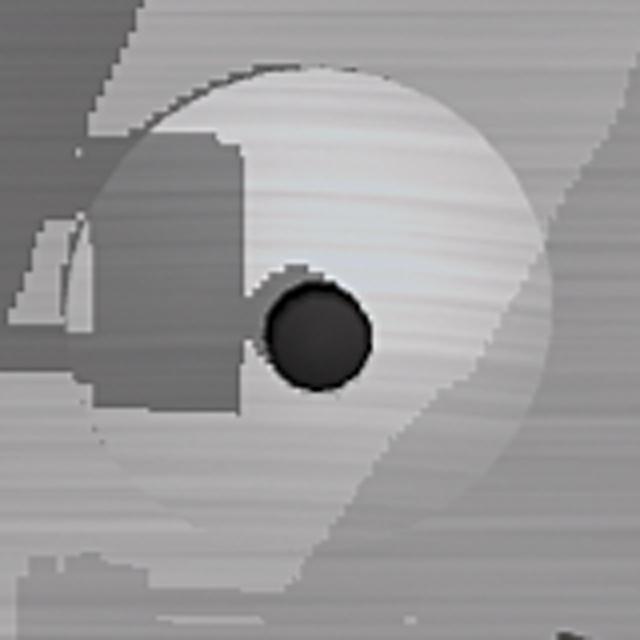

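View pics/w1d.png

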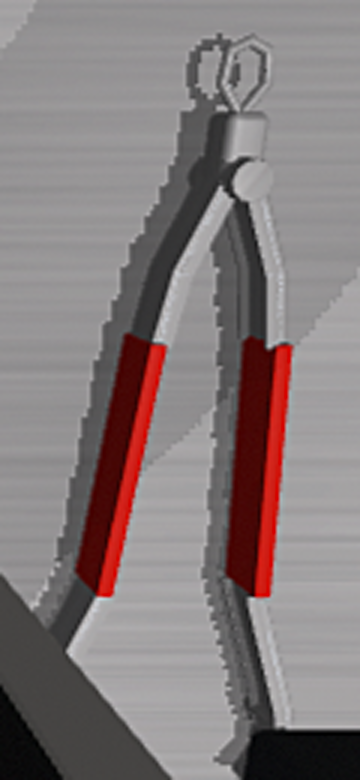

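Call:
{"method": "arm_command", "body": {
  "deltas": [
    {"xyz": [0.05,-0.04,0],"turn": [0,0,0]},
    {"xyz": [0.05,-0.04,0],"turn": [0,0,0]},
    {"xyz": [0.05,-0.04,0],"turn": [0,0,0]},
    {"xyz": [0.03,-0.02,0],"turn": [0,0,0]},
    {"xyz": [0,0,0],"turn": [0,0,0]},
    {"xyz": [0,0,0],"turn": [0,0,0]}
  ]
}}

```text
clock: 3.42
eef_pos: [606.4, -334.1, 232.6]
eef_rot: [3.141, -0.0, -3.14]
wrist_force: [-0.1, 0.7, 0.6]
finger_gap: 93.7
```

```bash
python3 - <<'E'
from h import *
d=np.load("w1.npz"); a=(d["K"],d["Rc"],d["o"]); t=np.load("top.npz"); b=(t["K"],t["Rc"],t["o"])
print("knob w",ray((359.75,204),40,*a),"flange w",ray((357.2,195.7),9,*a))
print("knob t",ray((360,281.5),40,*b),"flange t",ray((359.4,281.75),9,*b))
print("rim t",ray((421.25,211.1),87,*b))
def q(u,v,z): return ray((450+u/3,100+v/3),z,*a).round(1)
# handle top inner/outer at z=26: left in image
print("R start",q(137,334,26),q(165,345,26),"R end",q(96,590,26),q(112,597,26))
print("L start",q(268,350,26),q(291,345,26),"L end",q(254,590,26),q(270,595,26))
print("pivot",q(250,178,30))
im,K,Rc,o,st=cam("wrist"); np.savez("w2.npz",K=K,Rc=Rc,o=o,im=im)
print(st["clock"],st["eef_pos"],st["eef_rot"],abs(st["qd"]).max()); save(im,"w2.png")
E
```

```text
knob w [ 416.28682261 -161.81634583   40.        ] flange w [ 413.08660411 -161.64134884    9.        ]
knob t [ 414.94725415 -163.07938424   40.        ] flange t [ 417.01909186 -163.52823565    9.        ]
rim t [ 595.64244465 -314.49383148   87.        ]
R start [426.2 -24.2  26. ] [430.  -14.4  26. ] R end [518.7 -27.5  26. ] [521.4 -21.5  26. ]
L start [431.7  20.3  26. ] [430.   27.7  26. ] L end [518.7  28.7  26. ] [520.6  34.6  26. ]
pivot [375.1   3.7  30. ]
3.425 [ 606.44111061 -334.06786433  232.56410542] [ 3.14135777e+00 -2.31072074e-04 -3.14004068e+00] 0.02470348611304694
```

View pics/w2.png

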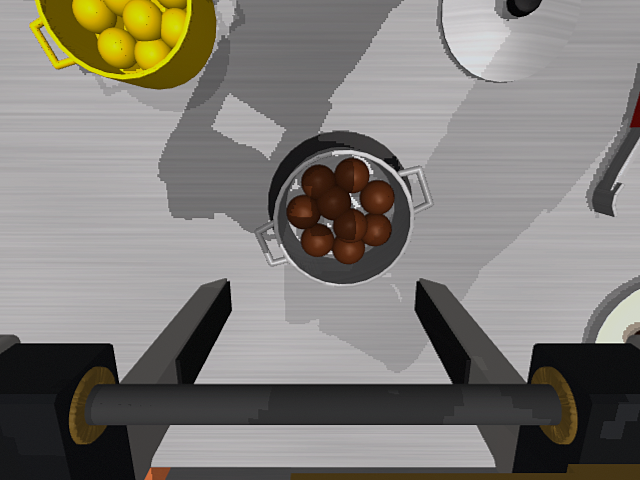

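```bash
python3 - <<'E'
from h import *
d=np.load("w2.npz"); a=(d["K"],d["Rc"],d["o"])
im=d["im"].copy(); crop=(250,120,450,300); x0,y0=250,120
im2=cv2.resize(im[120:300,250:450],None,fx=4,fy=4,interpolation=cv2.INTER_CUBIC)
cv2.imwrite("pics/w2c.png",im2[:,:,::-1])
c=np.array([595,-314,87.])
t=np.linspace(0,6.28,100)
for r,col in [(60,(0,255,0)),(56,(255,0,255))]:
    pts=np.array([proj(c+[r*np.cos(s),r*np.sin(s),0],*a) for s in t]); pts=((pts-[x0,y0]+.5)*4).astype(int)
    cv2.polylines(im2,[pts],True,col,1)
cv2.imwrite("pics/w2d.png",im2[:,:,::-1])
E
```

```text
(no output)
```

View pics/w2d.png

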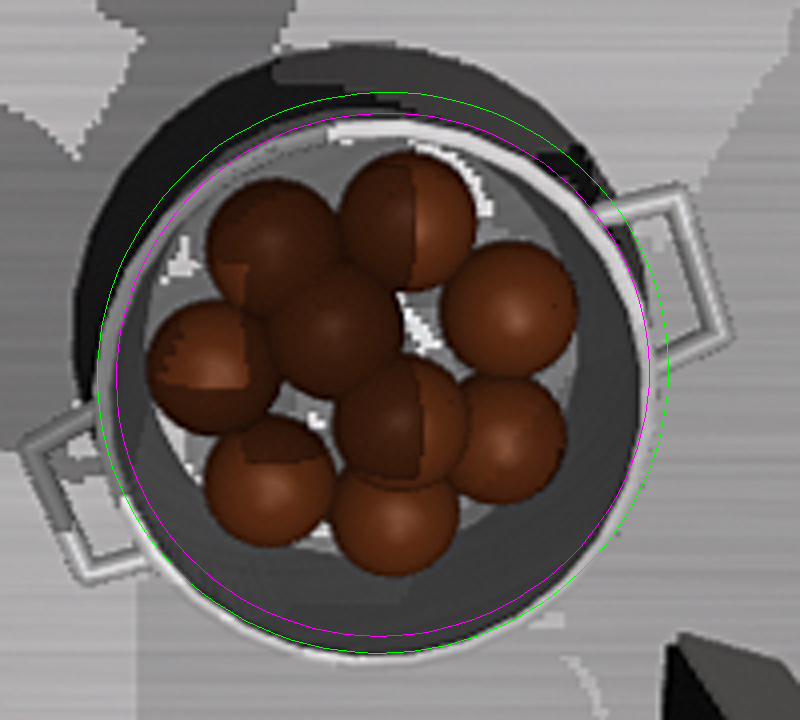

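Call:
{"method": "arm_command", "body": {
  "deltas": [
    {"xyz": [-0.038,0.0344,0],"turn": [0,0,0]},
    {"xyz": [-0.038,0.0344,0],"turn": [0,0,0]},
    {"xyz": [-0.038,0.0344,0],"turn": [0,0,0]},
    {"xyz": [-0.038,0.0344,-0.02],"turn": [0,0,0]},
    {"xyz": [-0.038,0.0344,-0.03],"turn": [0,0,0]},
    {"xyz": [0,0,-0.05],"turn": [0,0,0]},
    {"xyz": [0,0,-0.04],"turn": [0,0,0]},
    {"xyz": [0,0,0],"turn": [0,0,0]},
    {"xyz": [0,0,0],"turn": [0,0,0]}
  ]
}}

```text
clock: 4.6
eef_pos: [416.9, -163.7, 94.3]
eef_rot: [-3.141, 0.002, -3.141]
wrist_force: [0.9, -0.7, 0.8]
finger_gap: 93.6
```

```bash
python3 - <<'E'
from h import *
im,K,Rc,o,st=cam("wrist"); np.savez("w3.npz",K=K,Rc=Rc,o=o,im=im)
print(st["clock"],st["eef_pos"],st["eef_rot"],abs(st["qd"]).max()); save(im,"w3.png")
print(proj((416.3,-161.8,42),K,Rc,o))
E
```

```text
4.6 [ 416.92196945 -163.67689086   94.28488193] [-3.14056525e+00  2.11874106e-03 -3.14114728e+00] 0.012699639879015916
[323.87223675 264.6458761 ]
```

View pics/w3.png

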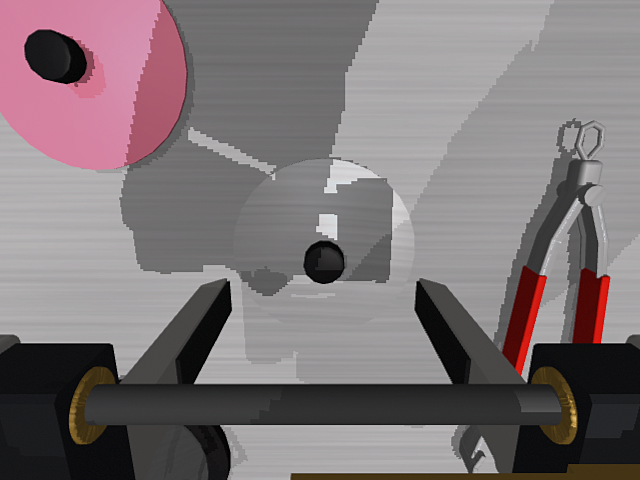

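Call:
{"method": "arm_command", "body": {
  "deltas": [
    {"xyz": [0,0,-0.035],"turn": [0,0,0]},
    {"xyz": [0,0,-0.028],"turn": [0,0,0]},
    {"xyz": [0,0,0],"turn": [0,0,0]},
    {"xyz": [0,0,0],"turn": [0,0,0]}
  ]
}}

```text
clock: 5.15
eef_pos: [417.3, -164.0, 31.1]
eef_rot: [-3.141, 0.002, -3.141]
wrist_force: [0.6, 0.4, 0.4]
finger_gap: 93.8
```

Call:
{"method": "arm_command", "body": {
  "deltas": [
    {"xyz": [0,0,0],"turn": [0,0,0]},
    {"xyz": [0,0,0],"turn": [0,0,0]},
    {"xyz": [0,0,0],"turn": [0,0,0]},
    {"xyz": [0,0,0],"turn": [0,0,0]},
    {"xyz": [0,0,0],"turn": [0,0,0]},
    {"xyz": [0,0,0],"turn": [0,0,0]}
  ],
  "gripper": 1,
  "force": 25
}}

```text
clock: 5.9
eef_pos: [416.4, -163.6, 29.4]
eef_rot: [3.142, -0.0, -3.141]
wrist_force: [0.0, 0.7, 0.5]
finger_gap: 37.4
```

Call:
{"method": "arm_command", "body": {
  "deltas": [
    {"xyz": [0,0,0],"turn": [0,0,0]},
    {"xyz": [0,0,0],"turn": [0,0,0]},
    {"xyz": [0,0,0],"turn": [0,0,0]},
    {"xyz": [0,0,0],"turn": [0,0,0]},
    {"xyz": [0,0,0],"turn": [0,0,0]}
  ]
}}

```text
clock: 6.52
eef_pos: [416.4, -163.6, 29.4]
eef_rot: [3.142, -0.0, -3.141]
wrist_force: [-0.7, 0.9, -0.3]
finger_gap: 25.4
```

Call:
{"method": "arm_command", "body": {
  "deltas": [
    {"xyz": [0,0,0.03],"turn": [0,0,0]},
    {"xyz": [0,0,0.04],"turn": [0,0,0]},
    {"xyz": [0.01,-0.0085,0.04],"turn": [0,0,0]},
    {"xyz": [0.035,-0.03,0.012],"turn": [0,0,0]},
    {"xyz": [0.035,-0.03,0],"turn": [0,0,0]},
    {"xyz": [0.035,-0.03,0],"turn": [0,0,0]},
    {"xyz": [0.035,-0.03,0],"turn": [0,0,0]},
    {"xyz": [0.025,-0.02,0],"turn": [0,0,0]},
    {"xyz": [0.0065,-0.004,0],"turn": [0,0,0]},
    {"xyz": [0,0,0],"turn": [0,0,0]},
    {"xyz": [0,0,0],"turn": [0,0,0]}
  ]
}}

```text
clock: 7.9
eef_pos: [597.5, -315.5, 151.6]
eef_rot: [3.142, -0.0, -3.141]
wrist_force: [0.1, 0.4, -2.1]
finger_gap: 25.6
```

```bash
python3 - <<'E'
from h import *
im,K,Rc,o,st=cam("wrist"); np.savez("w4.npz",K=K,Rc=Rc,o=o,im=im)
print(st["clock"],st["eef_pos"],st["eef_rot"],st["wrist_force"],abs(st["qd"]).max()); save(im,"w4.png")
im,K,Rc,o,st=cam("scene"); save(im,"s4.png",(160,200,320,320),5)
im,K,Rc,o,st=cam("top"); save(im,"t4.png",(350,150,490,255),5)
E
```

```text
7.9 [ 597.46596293 -315.53990181  151.64173353] [ 3.14152771e+00 -1.56356340e-04 -3.14105992e+00] [ 0.14071236  0.36439969 -2.11188862] 0.005157615300843294
```

View pics/w4.png

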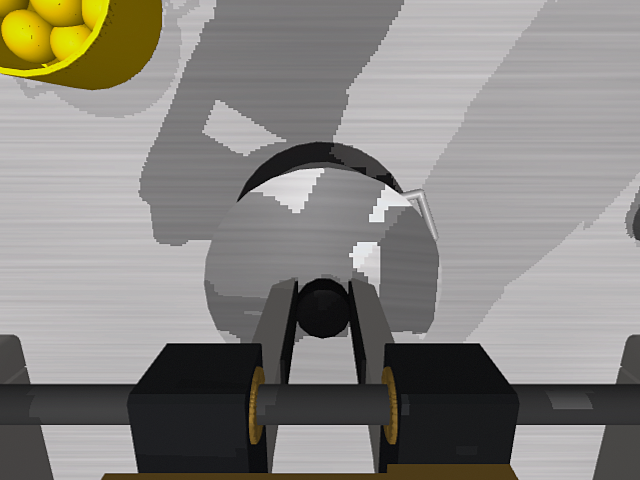

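View pics/s4.png

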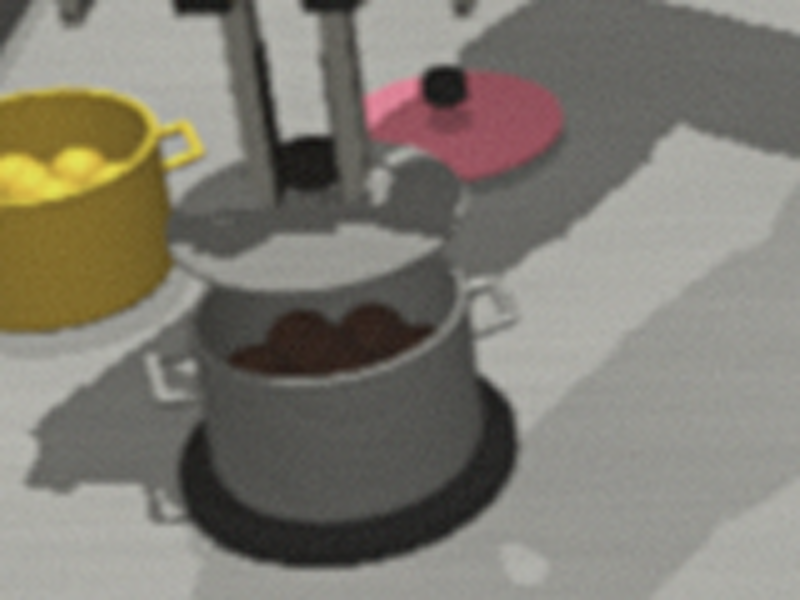

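```bash
python3 - <<'E'
from h import *
im,K,Rc,o,st=cam("scene"); x0,y0,s=190,230,8
im2=cv2.resize(im[y0:y0+75,x0:x0+90],None,fx=s,fy=s,interpolation=cv2.INTER_CUBIC)
t=np.linspace(0,6.28,100)
for c,r,col in [((597.5,-315.5,87),60,(0,255,0)),((597.5,-315.5,151.6-23),63,(255,0,255))]:
    pts=np.array([proj(np.array(c)+[r*np.cos(q),r*np.sin(q),0],K,Rc,o) for q in t]); pts=((pts-[x0,y0]+.5)*s).astype(int)
    cv2.polylines(im2,[pts],True,col,1)
cv2.imwrite("pics/s5.png",im2[:,:,::-1])
E
```

```text
(no output)
```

View pics/s5.png

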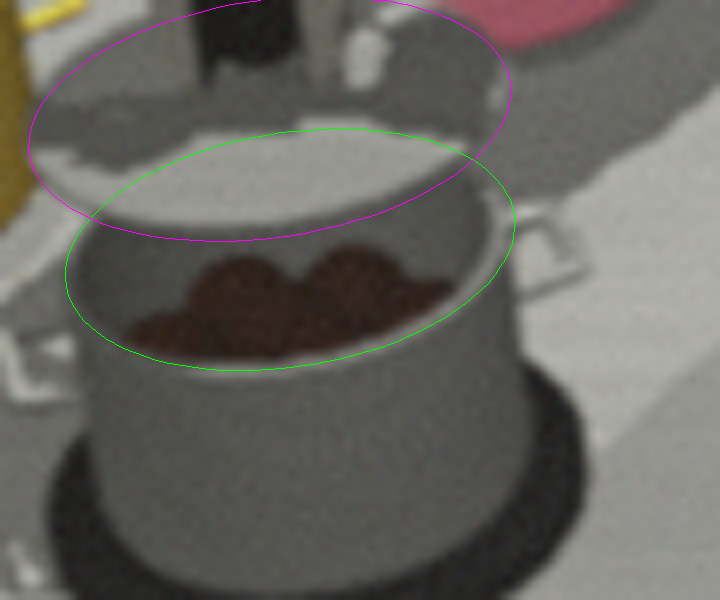

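View pics/t4.png

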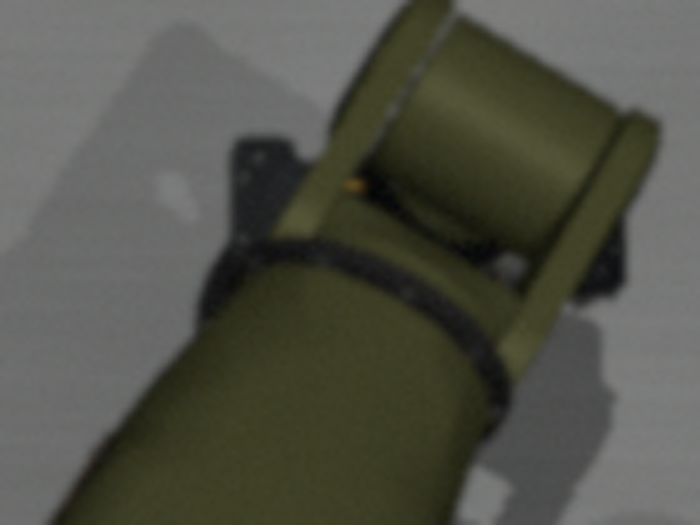

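Call:
{"method": "arm_command", "body": {
  "deltas": [
    {"xyz": [0.001,0,-0.02],"turn": [0,0,0]},
    {"xyz": [0,0,-0.012],"turn": [0,0,0]},
    {"xyz": [0,0,-0.004],"turn": [0,0,0]},
    {"xyz": [0,0,-0.003],"turn": [0,0,0]},
    {"xyz": [0,0,0],"turn": [0,0,0]},
    {"xyz": [0,0,0],"turn": [0,0,0]}
  ]
}}

```text
clock: 8.85
eef_pos: [599.1, -316.2, 112.9]
eef_rot: [-3.141, 0.001, -3.141]
wrist_force: [-0.7, -0.7, -1.8]
finger_gap: 25.4
```

Call:
{"method": "arm_command", "body": {
  "deltas": [
    {"xyz": [0,0,-0.002],"turn": [0,0,0]},
    {"xyz": [0,0,-0.0015],"turn": [0,0,0]},
    {"xyz": [0,0,0],"turn": [0,0,0]},
    {"xyz": [0,0,0],"turn": [0,0,0]}
  ]
}}

```text
clock: 9.35
eef_pos: [598.9, -316.1, 109.0]
eef_rot: [-3.142, 0.0, -3.141]
wrist_force: [0.1, 0.1, -1.7]
finger_gap: 25.4
```

```bash
python3 - <<'E'
from h import *
im,K,Rc,o,st=cam("scene"); print(st["eef_pos"],st["wrist_force"]); save(im,"s6.png",(190,230,280,305),8)
E
```

```text
[ 598.94896869 -316.09814411  108.98877836] [ 0.07344598  0.08475175 -1.73323493]
```

View pics/s6.png

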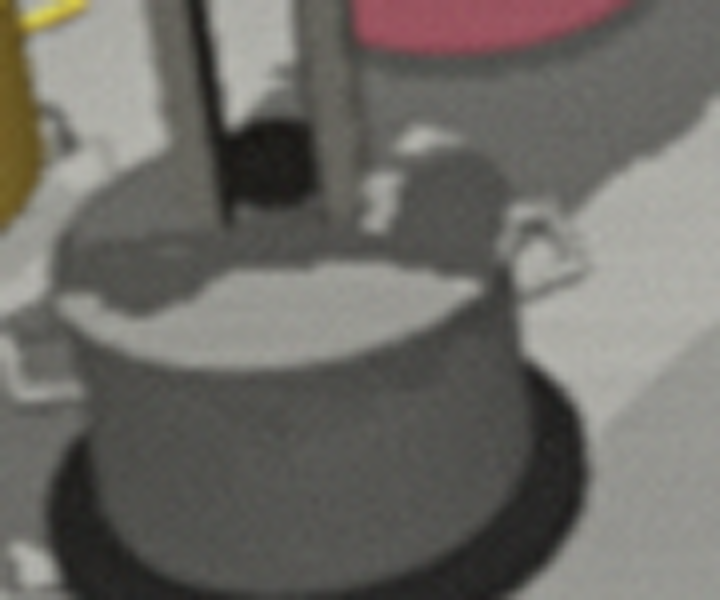

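Call:
{"method": "arm_command", "body": {
  "deltas": [
    {"xyz": [0,0.0012,-0.001],"turn": [0,0,0]},
    {"xyz": [0,0,0],"turn": [0,0,0]},
    {"xyz": [0,0,0],"turn": [0,0,0]}
  ]
}}

```text
clock: 9.78
eef_pos: [599.1, -315.2, 108.5]
eef_rot: [-3.141, 0.001, -3.142]
wrist_force: [0.0, -3.5, 3.9]
finger_gap: 24.9
```

Call:
{"method": "arm_command", "body": {
  "deltas": [
    {"xyz": [0,0,0],"turn": [0,0,0]},
    {"xyz": [0,0,0],"turn": [0,0,0]},
    {"xyz": [0,0,0],"turn": [0,0,0]},
    {"xyz": [0,0,0],"turn": [0,0,0]}
  ],
  "gripper": 0.4
}}

```text
clock: 10.28
eef_pos: [598.9, -314.8, 107.8]
eef_rot: [3.141, -0.0, -3.141]
wrist_force: [0.2, 0.5, 0.3]
finger_gap: 56.2
```

Call:
{"method": "arm_command", "body": {
  "deltas": [
    {"xyz": [0,0,0.02],"turn": [0,0,0]},
    {"xyz": [0,0,0.05],"turn": [0,0,0]},
    {"xyz": [0,0,0.05],"turn": [0,0,0]},
    {"xyz": [0,0.01,0.01],"turn": [0,0,0]},
    {"xyz": [-0.01,0.04,0],"turn": [0,0,0]},
    {"xyz": [-0.02,0.05,0],"turn": [0,0,0]},
    {"xyz": [-0.02,0.05,0],"turn": [0,0,0]},
    {"xyz": [-0.02,0.05,0],"turn": [0,0,0]},
    {"xyz": [-0.02,0.05,0],"turn": [0,0,0]},
    {"xyz": [-0.02,0.05,0],"turn": [0,0,0]},
    {"xyz": [-0.008,0.017,0],"turn": [0,0,0]},
    {"xyz": [0,0,0],"turn": [0,0,0]}
  ]
}}

```text
clock: 11.78
eef_pos: [480.8, 2.6, 238.3]
eef_rot: [-3.141, 0.001, -3.14]
wrist_force: [-0.3, -0.6, 0.2]
finger_gap: 56.6
```

```bash
python3 - <<'E'
from h import *
im,K,Rc,o,st=cam("scene"); print(st["clock"],st["eef_pos"],st["eef_rot"],st["wrist_force"],st["finger_gap"]); save(im,"s7.png",(190,230,280,305),8)
im,K,Rc,o,st=cam("wrist"); np.savez("w7.npz",K=K,Rc=Rc,o=o,im=im); save(im,"w7.png")
t=np.load("top.npz"); b=(t["K"],t["Rc"],t["o"])
for u,v in [(109,243),(114,380),(194,245),(178,381)]: print(ray((260+u/4,180+v/4),26,*b).round(1))
print(ray((260+625/4,180+490/4),49,*b)*0)
im,K,Rc,o,st=cam("top"); save(im,"t7.png",(350,150,490,255),5)
E
```

```text
11.775 [480.81539877   2.59329908 238.33758267] [-3.14142655e+00  5.88410072e-04 -3.13979756e+00] [-0.29358844 -0.58230691  0.20143619] 56.559533798806534
[518.8  30.1  26. ]
[428.2  23.5  26. ]
[519.  -26.1  26. ]
[428.7 -18.4  26. ]
[ 0. -0.  0.]
```

View pics/s7.png

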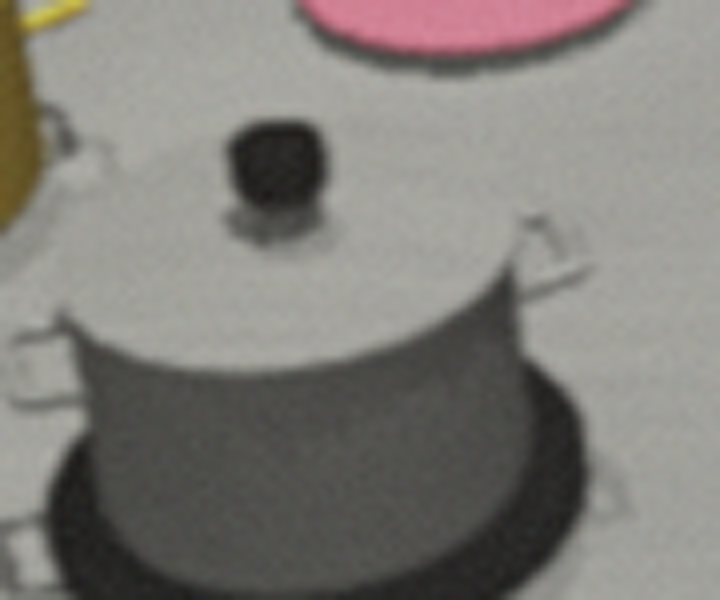

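View pics/w7.png

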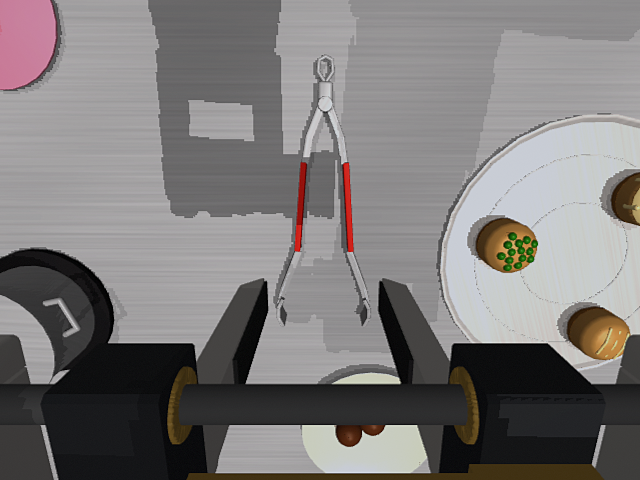

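View pics/t7.png

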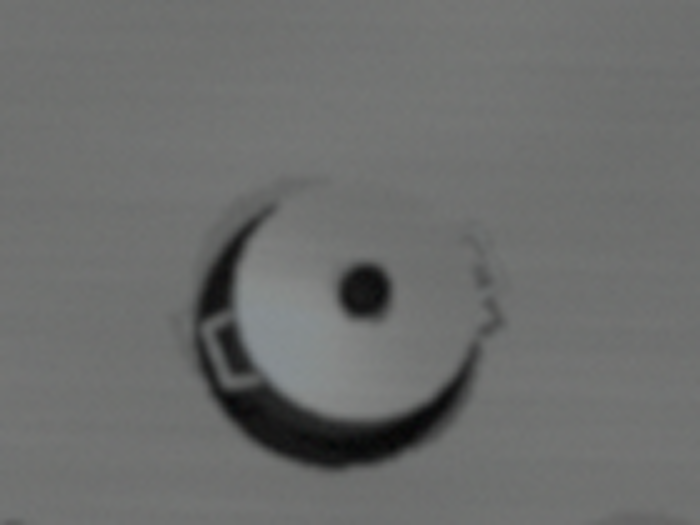

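```bash
python3 - <<'E'
from h import *
d=np.load("w7.npz"); save(d["im"],"w7c.png",(260,40,400,340),2.6)
E
```

```text
(no output)
```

View pics/w7c.png

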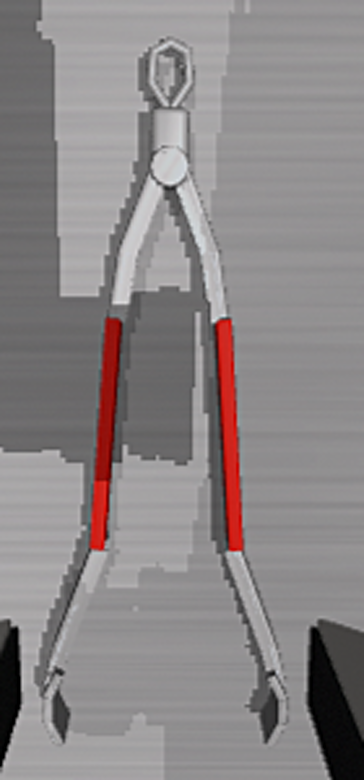

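```bash
python3 - <<'E'
from h import *
d=np.load("w7.npz"); a=(d["K"],d["Rc"],d["o"])
for u,v,z in [(114,318,26),(223,318,26),(98,550,26),(235,550,26),(169,165,30)]: print(ray((260+u/2.6,40+v/2.6),z,*a).round(1))
E
```

```text
[429.9 -15.8  26. ]
[429.9  25.4  26. ]
[521.6 -23.4  26. ]
[521.5  31.8  26. ]
[375.7   4.8  30. ]
```

Call:
{"method": "arm_command", "body": {
  "deltas": [
    {"xyz": [0,0,-0.05],"turn": [0,0,0]},
    {"xyz": [0,0,-0.05],"turn": [0,0,0]},
    {"xyz": [0,0,-0.05],"turn": [0,0,0]},
    {"xyz": [-0.0005,0,-0.03],"turn": [0,0,0]},
    {"xyz": [0,0,0],"turn": [0,0,0]},
    {"xyz": [0,0,0],"turn": [0,0,0]}
  ],
  "gripper": 0
}}

```text
clock: 12.68
eef_pos: [481.3, 1.5, 59.1]
eef_rot: [-3.141, 0.001, 3.141]
wrist_force: [-0.2, 0.3, 1.0]
finger_gap: 94.2
```

```bash
python3 - <<'E'
from h import *
im,K,Rc,o,st=cam("wrist"); print(st["clock"],st["eef_pos"],st["eef_rot"],st["wrist_force"],st["finger_gap"],proj((480,4.5,26),K,Rc,o)); save(im,"w8.png")
E
```

```text
12.675 [481.28439655   1.52443187  59.09301495] [-3.14146094e+00  1.42283022e-03  3.14101924e+00] [-0.21427773  0.32798654  0.951827  ] 94.21253688915367 [325.80280972 274.82762604]
```

View pics/w8.png

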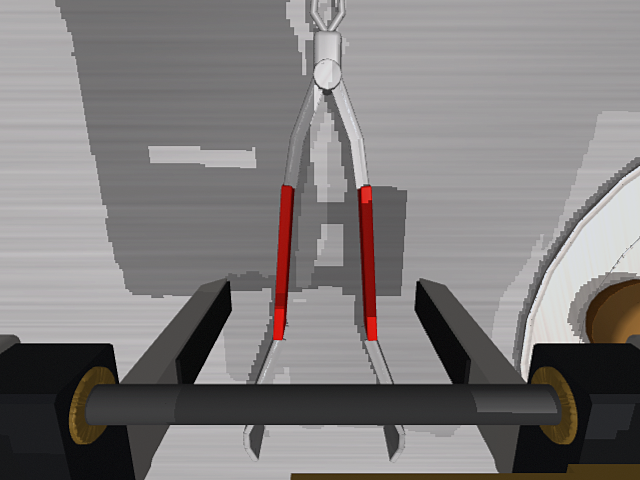

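Call:
{"method": "arm_command", "body": {
  "deltas": [
    {"xyz": [-0.001,0.0012,-0.025],"turn": [0,0,0]},
    {"xyz": [0,0,-0.0185],"turn": [0,0,0]},
    {"xyz": [0,0,0],"turn": [0,0,0]},
    {"xyz": [0,0,0],"turn": [0,0,0]}
  ]
}}

```text
clock: 13.22
eef_pos: [480.2, 3.2, 15.8]
eef_rot: [-3.141, 0.002, -3.141]
wrist_force: [0.3, -0.5, -0.5]
finger_gap: 94.0
```

Call:
{"method": "arm_command", "body": {
  "deltas": [
    {"xyz": [0,0,0],"turn": [0,0,0]},
    {"xyz": [0,0,0],"turn": [0,0,0]},
    {"xyz": [0,0,0],"turn": [0,0,0]},
    {"xyz": [0,0,0],"turn": [0,0,0]},
    {"xyz": [0,0,0],"turn": [0,0,0]},
    {"xyz": [0,0,0],"turn": [0,0,0]}
  ],
  "gripper": 0.447,
  "force": 25
}}

```text
clock: 13.98
eef_pos: [479.5, 3.3, 14.5]
eef_rot: [-3.142, 0.0, -3.141]
wrist_force: [0.9, 0.3, 0.6]
finger_gap: 52.1
```

Call:
{"method": "arm_command", "body": {
  "deltas": [
    {"xyz": [0,0,0.01],"turn": [0,0,0]},
    {"xyz": [0,0,0.03],"turn": [0,0,0]},
    {"xyz": [0,0,0.04],"turn": [0,0,0]},
    {"xyz": [0,0,0.04],"turn": [0,0,0]},
    {"xyz": [0,0.02,0.03],"turn": [0,0,0]},
    {"xyz": [0,0.035,0.02],"turn": [0,0,0]},
    {"xyz": [0,0.035,0.01],"turn": [0,0,0]},
    {"xyz": [0,0.035,0],"turn": [0,0,0]},
    {"xyz": [0,0.035,0],"turn": [0,0,0]},
    {"xyz": [0,0.035,0],"turn": [0,0,0]},
    {"xyz": [0,0.03,0],"turn": [0,0,0]},
    {"xyz": [0,0.015,0],"turn": [0,0,0]}
  ]
}}

```text
clock: 15.48
eef_pos: [479.0, 244.4, 194.7]
eef_rot: [-3.142, -0.0, -3.14]
wrist_force: [-0.4, -0.4, -0.9]
finger_gap: 52.4
```

Call:
{"method": "arm_command", "body": {
  "deltas": [
    {"xyz": [0,0,0],"turn": [0,0,0]},
    {"xyz": [0,0,0],"turn": [0,0,0]}
  ]
}}

```text
clock: 15.72
eef_pos: [479.5, 242.4, 194.5]
eef_rot: [-3.141, -0.0, 3.141]
wrist_force: [-0.2, -0.6, -1.1]
finger_gap: 52.1
```

```bash
python3 - <<'E'
from h import *
im,K,Rc,o,st=cam("wrist"); np.savez("w9.npz",K=K,Rc=Rc,o=o,im=im)
print(st["clock"],st["eef_pos"],st["eef_rot"],st["wrist_force"],st["finger_gap"]); save(im,"w9.png")
im,K,Rc,o,st=cam("scene"); save(im,"s9.png",(320,140,580,330),3)
E
```

```text
15.725 [479.46016539 242.44404751 194.53265158] [-3.14135688e+00 -1.05956579e-04  3.14120184e+00] [-0.16948939 -0.57420494 -1.08242796] 52.12894527137476
```

View pics/w9.png

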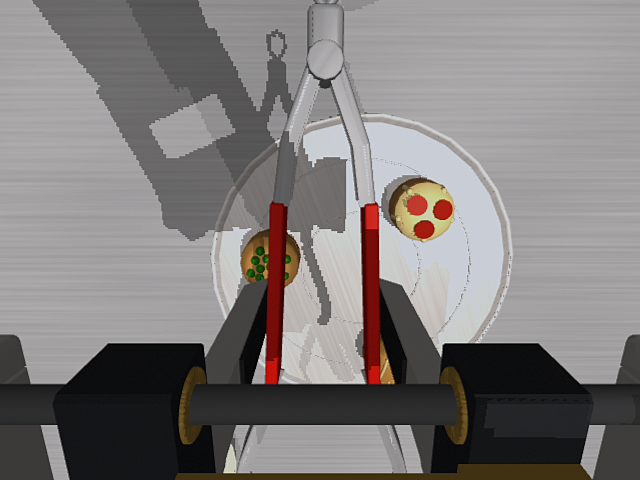

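View pics/s9.png

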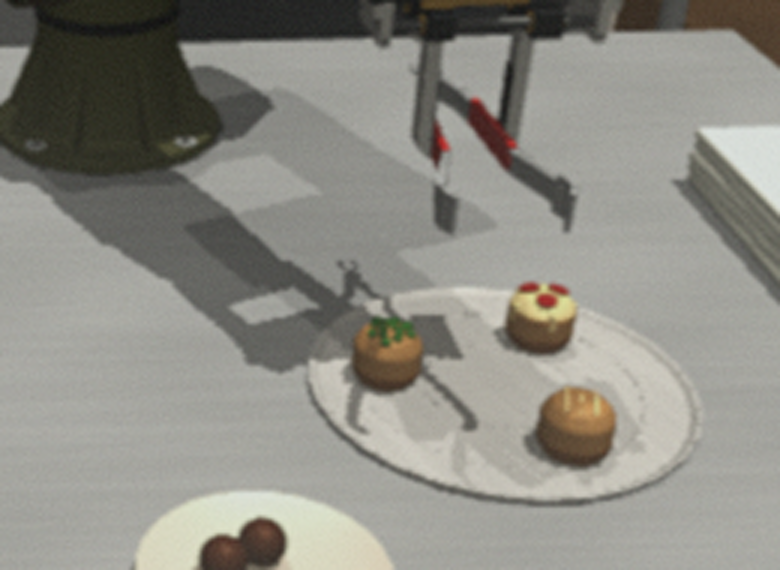

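```bash
python3 - <<'E'
from h import *
d=np.load("w9.npz"); a=(d["K"],d["Rc"],d["o"]); x0,y0,s=370,160,7
im=d["im"]; im2=cv2.resize(im[y0:y0+100,x0:x0+110],None,fx=s,fy=s,interpolation=cv2.INTER_CUBIC)
t=np.linspace(0,6.28,100); c=np.array([465,326+1.8,0.])
for z,r,col in [(35,27,(0,255,0)),(11,27,(255,0,255))]:
    pts=np.array([proj(c+[r*np.cos(q),r*np.sin(q),z],*a) for q in t]); cv2.polylines(im2,[((pts-[x0,y0]+.5)*s).astype(int)],True,col,1)
cv2.imwrite("pics/w9c.png",im2[:,:,::-1])
print(proj((374.5,242.4+1.8,180+30),*a))
t=np.load("top.npz"); save(t["im"],"t9.png",(140,230,210,285),10)
E
```

```text
[324.012134    56.76591489]
```

View pics/w9c.png

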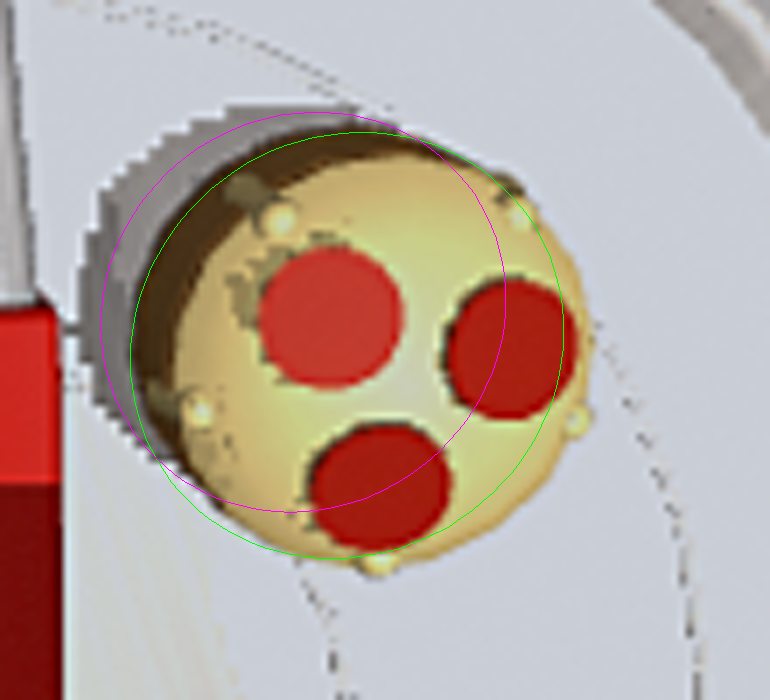

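View pics/t9.png

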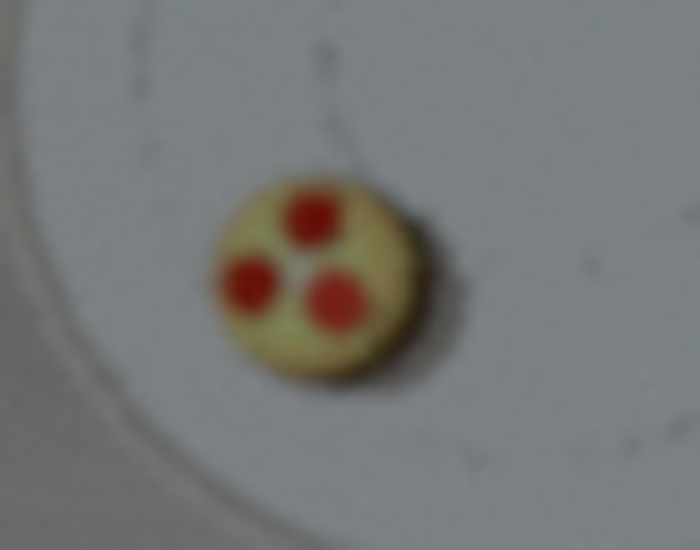

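```bash
python3 - <<'E'
from h import *
d=np.load("w9.npz"); a=(d["K"],d["Rc"],d["o"]); x0,y0,s=370,160,7
im=d["im"]; im2=cv2.resize(im[y0:y0+100,x0:x0+110],None,fx=s,fy=s,interpolation=cv2.INTER_CUBIC)
t=np.linspace(0,6.28,100); c=np.array([467,330,0.])
for z,r,col in [(35,27,(0,255,0)),(11,27,(255,0,255)),(42,25,(0,0,255))]:
    pts=np.array([proj(c+[r*np.cos(q),r*np.sin(q),z],*a) for q in t]); cv2.polylines(im2,[((pts-[x0,y0]+.5)*s).astype(int)],True,col,1)
cv2.imwrite("pics/w9d.png",im2[:,:,::-1])
t_=np.load("top.npz");b=(t_["K"],t_["Rc"],t_["o"]); print(ray((171.5,257.7),43,*b))
im=t_["im"];x0,y0,s=140,230,10
im2=cv2.resize(im[y0:y0+55,x0:x0+70],None,fx=s,fy=s,interpolation=cv2.INTER_CUBIC)
for c,col in [((467,330,0),(0,255,0)),((466,327,0),(0,0,255))]:
  for z,r in [(35,27),(11,27)]:
    pts=np.array([proj(np.array(c)+[r*np.cos(q),r*np.sin(q),z],*b) for q in t]); cv2.polylines(im2,[((pts-[x0,y0]+.5)*s).astype(int)],True,col,1)
cv2.imwrite("pics/t9d.png",im2[:,:,::-1])
E
```

```text
[463.4455335  328.46892239  43.        ]
```

View pics/w9d.png

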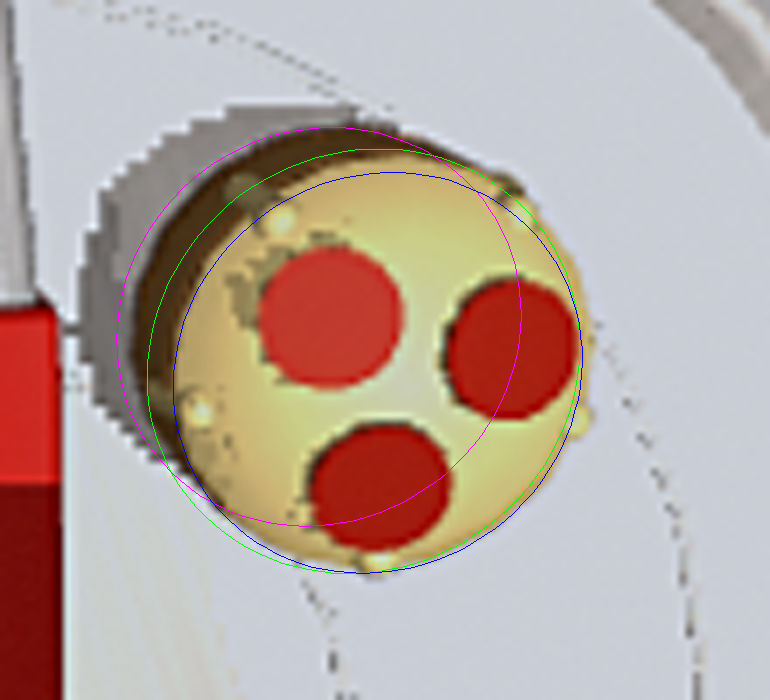

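View pics/t9d.png

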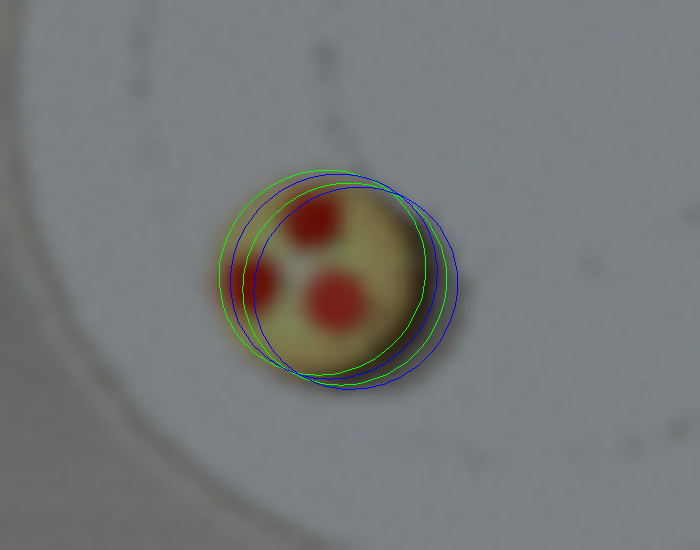

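Call:
{"method": "arm_command", "body": {
  "deltas": [
    {"xyz": [-0.02,0.014,0],"turn": [0,0,0]},
    {"xyz": [-0.034,0.024,0],"turn": [0,0,0]},
    {"xyz": [-0.034,0.024,0],"turn": [0,0,0]},
    {"xyz": [-0.026,0.019,-0.02],"turn": [0,0,0]},
    {"xyz": [-0.01,0.007,-0.03],"turn": [0,0,0]},
    {"xyz": [0,0,-0.03],"turn": [0,0,0]},
    {"xyz": [0,0,0],"turn": [0,0,0]},
    {"xyz": [0,0,0],"turn": [0,0,0]}
  ]
}}

```text
clock: 16.82
eef_pos: [356.1, 331.3, 115.7]
eef_rot: [3.141, 0.001, 3.141]
wrist_force: [-0.8, -0.2, -1.1]
finger_gap: 52.4
```

```bash
python3 - <<'E'
from h import *
im,K,Rc,o,st=cam("wrist"); np.savez("w10.npz",K=K,Rc=Rc,o=o,im=im)
print(st["clock"],st["eef_pos"],st["eef_rot"],st["wrist_force"],st["finger_gap"]); save(im,"w10.png")
im,K,Rc,o,st=cam("scene"); save(im,"s10.png",(400,170,560,290),5)
im,K,Rc,o,st=cam("top"); save(im,"t10.png",(120,190,260,295),5)
E
```

```text
16.825 [356.11297576 331.32123669 115.67580672] [3.14076349e+00 1.09480845e-03 3.14115153e+00] [-0.81756587 -0.21162899 -1.05467203] 52.37706335042924
```

View pics/w10.png

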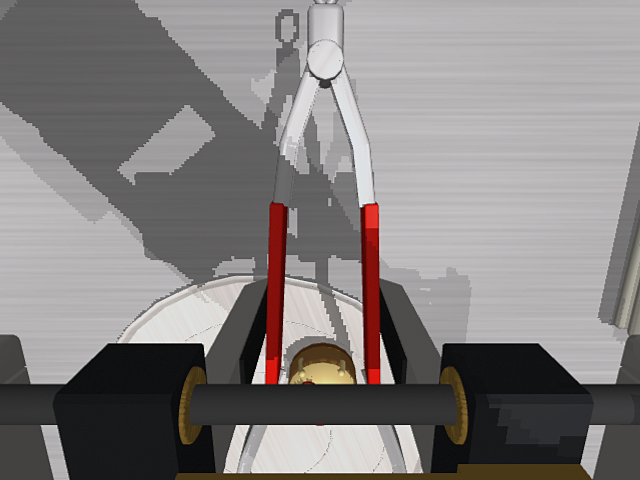

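View pics/s10.png

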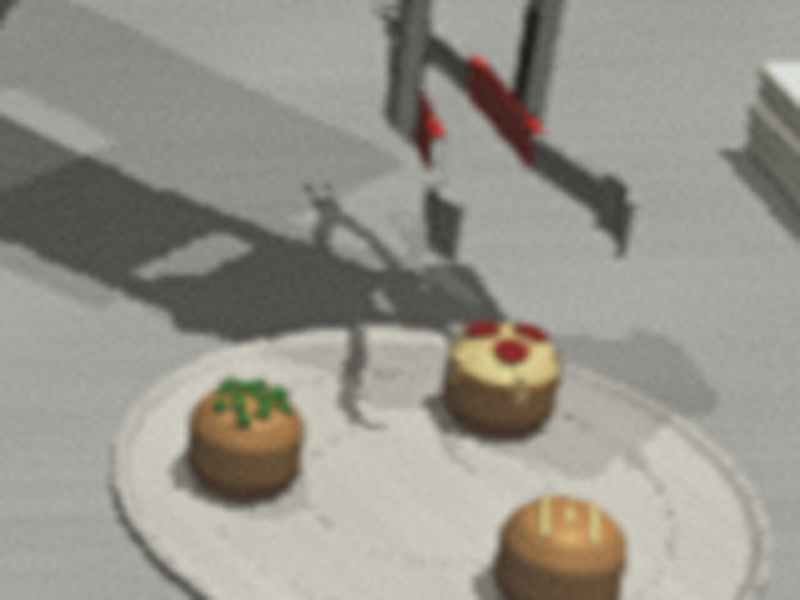

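View pics/t10.png

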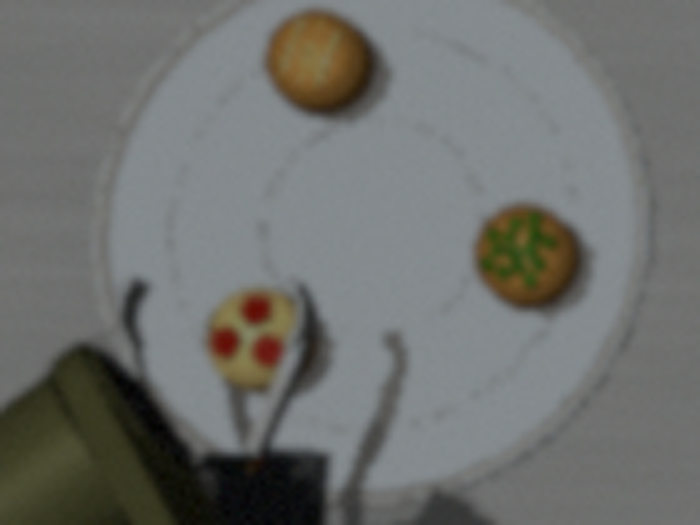

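```bash
python3 - <<'E'
from h import *
t_=np.load("top.npz");b=(t_["K"],t_["Rc"],t_["o"])
for u,v in [(137,290),(302,293),(130,315),(308,325)]: print(ray((120+u/5,190+v/5),120,*b).round(1))
print(ray((171.5,257.7),43,*b))
E
```

```text
[476.7 370.2 120. ]
[477.4 288.5 120. ]
[464.1 372.7 120. ]
[461.5 284.4 120. ]
[463.4455335  328.46892239  43.        ]
```

Call:
{"method": "arm_command", "body": {
  "deltas": [
    {"xyz": [0,-0.0005,-0.03],"turn": [0,0,0]},
    {"xyz": [0,0,-0.025],"turn": [0,0,0]},
    {"xyz": [0,0,-0.02],"turn": [0,0,0]},
    {"xyz": [0,0,-0.012],"turn": [0,0,0]},
    {"xyz": [0,0,0],"turn": [0,0,0]},
    {"xyz": [0,0,0],"turn": [0,0,0]}
  ]
}}

```text
clock: 17.73
eef_pos: [355.8, 331.1, 28.3]
eef_rot: [3.141, 0.001, -3.141]
wrist_force: [0.4, 0.8, -1.8]
finger_gap: 51.8
```

```bash
python3 - <<'E'
from h import *
im,K,Rc,o,st=cam("scene"); print(st["clock"],st["eef_pos"],st["wrist_force"],st["finger_gap"]);save(im,"s11.png",(440,190,540,265),8)
im,K,Rc,o,st=cam("top"); save(im,"t11.png",(130,220,210,280),10)
E
```

```text
17.725 [355.81340431 331.09312616  28.26451334] [ 0.38871945  0.8267282  -1.8459202 ] 51.75409879142971
```

View pics/s11.png

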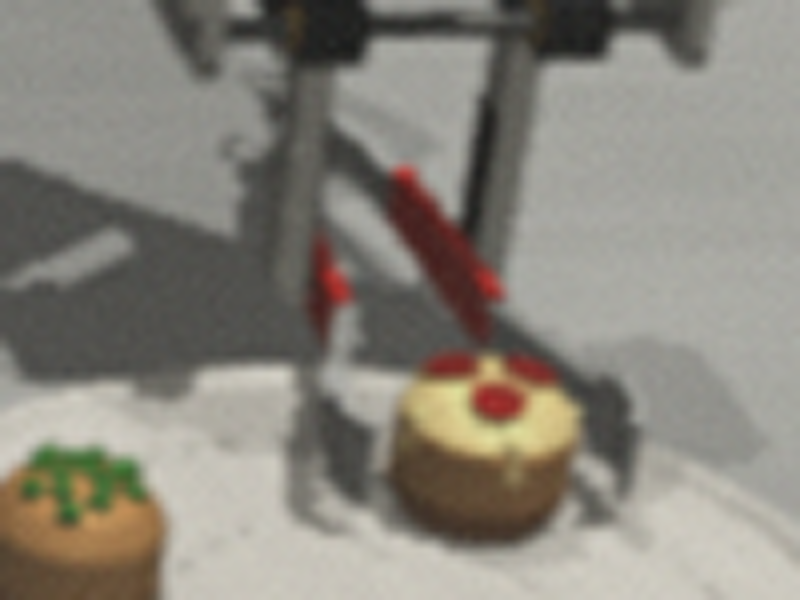

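View pics/t11.png

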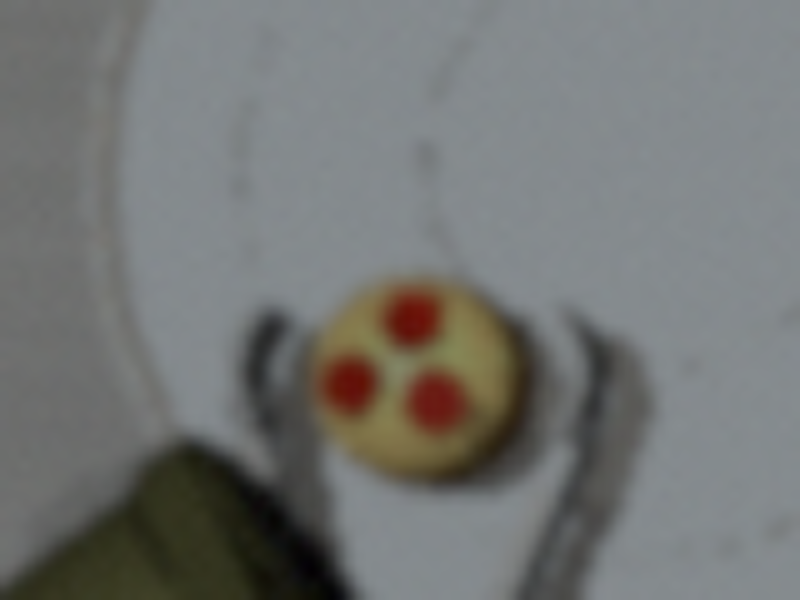

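Call:
{"method": "arm_command", "body": {
  "deltas": [
    {"xyz": [0,0,-0.002],"turn": [0,0,0]},
    {"xyz": [0,0,0],"turn": [0,0,0]}
  ]
}}

```text
clock: 18.08
eef_pos: [355.4, 330.8, 25.5]
eef_rot: [3.142, 0.0, -3.141]
wrist_force: [-0.9, -0.1, -1.9]
finger_gap: 51.9
```

Call:
{"method": "arm_command", "body": {
  "deltas": [
    {"xyz": [0,0,0],"turn": [0,0,0]},
    {"xyz": [0,0,0],"turn": [0,0,0]},
    {"xyz": [0,0,0],"turn": [0,0,0]},
    {"xyz": [0,0,0],"turn": [0,0,0]},
    {"xyz": [0,0,0],"turn": [0,0,0]},
    {"xyz": [0,0,0],"turn": [0,0,0]}
  ],
  "gripper": 1,
  "force": 22
}}

```text
clock: 18.82
eef_pos: [355.4, 330.8, 25.5]
eef_rot: [3.142, 0.0, -3.141]
wrist_force: [1.0, 0.9, -0.4]
finger_gap: 36.1
```

```bash
python3 - <<'E'
from h import *
im,K,Rc,o,st=cam("scene"); print(st["clock"],st["eef_pos"],st["wrist_force"],st["finger_gap"]);save(im,"s12.png",(440,190,540,265),8)
E
```

```text
18.825 [355.44792568 330.82763618  25.49462551] [ 0.96527563  0.91180382 -0.40336381] 36.137439116971436
```

View pics/s12.png

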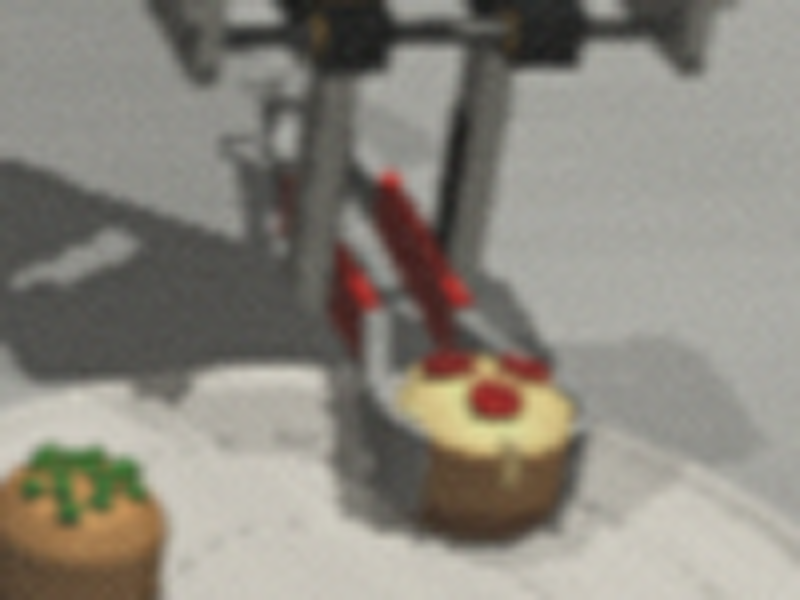

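Call:
{"method": "arm_command", "body": {
  "deltas": [
    {"xyz": [0,0,0],"turn": [0,0,0]},
    {"xyz": [0,0,0],"turn": [0,0,0]},
    {"xyz": [0,0,0.004],"turn": [0,0,0]},
    {"xyz": [0,0,0.008],"turn": [0,0,0]},
    {"xyz": [0,0,0.012],"turn": [0,0,0]},
    {"xyz": [0,0,0.015],"turn": [0,0,0]},
    {"xyz": [0,0,0.011],"turn": [0,0,0]},
    {"xyz": [0,0,0],"turn": [0,0,0]},
    {"xyz": [0,0,0],"turn": [0,0,0]},
    {"xyz": [0,0,0],"turn": [0,0,0]}
  ],
  "force": 25
}}

```text
clock: 20.12
eef_pos: [355.2, 330.7, 75.0]
eef_rot: [-3.141, -0.001, -3.141]
wrist_force: [-0.2, 0.1, -1.8]
finger_gap: 36.0
```

```bash
python3 - <<'E'
from h import *
im,K,Rc,o,st=cam("scene"); print(st["clock"],st["eef_pos"],st["wrist_force"],st["finger_gap"]);save(im,"s13.png",(430,160,550,250),6)
E
```

```text
20.125 [355.21077771 330.65284473  75.0028482 ] [-0.20528976  0.05870037 -1.82635889] 36.0351505243265
```

View pics/s13.png

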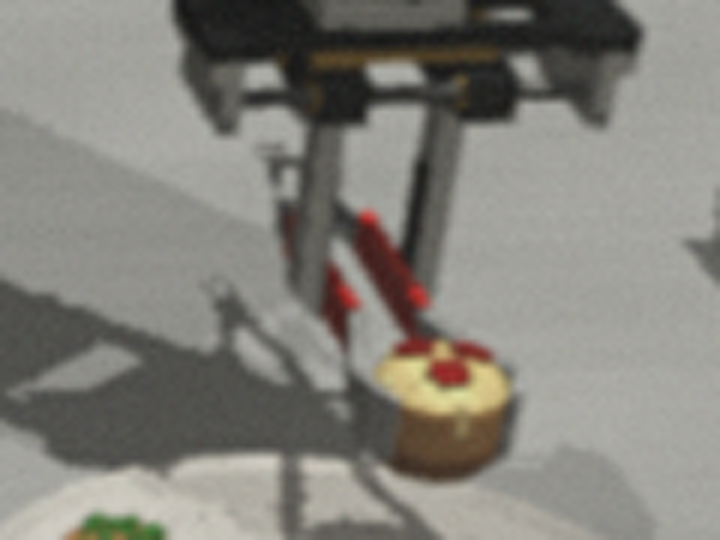

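The bun (about pixel (440,410) in the enlarged crop) is between the heads and clear of the pan. I'll lift it further.

Call:
{"method": "arm_command", "body": {
  "deltas": [
    {"xyz": [0,0,0.01],"turn": [0,0,0]},
    {"xyz": [0,0,0.02],"turn": [0,0,0]},
    {"xyz": [0,0,0.025],"turn": [0,0,0]},
    {"xyz": [0,0,0.025],"turn": [0,0,0]},
    {"xyz": [0,0,0.025],"turn": [0,0,0]},
    {"xyz": [0,0,0.02],"turn": [0,0,0]},
    {"xyz": [0,0,0.01],"turn": [0,0,0]},
    {"xyz": [0,0,0.005],"turn": [0,0,0]},
    {"xyz": [0,0,0],"turn": [0,0,0]},
    {"xyz": [0,0,0],"turn": [0,0,0]},
    {"xyz": [0,0,0],"turn": [0,0,0]},
    {"xyz": [0,0,0],"turn": [0,0,0]}
  ]
}}

```text
clock: 21.68
eef_pos: [355.4, 330.8, 215.2]
eef_rot: [-3.141, -0.0, -3.141]
wrist_force: [-0.4, 0.1, -2.3]
finger_gap: 36.0
```

```bash
python3 - <<'E'
from h import *
im,K,Rc,o,st=cam("scene"); print(st["clock"],st["eef_pos"],st["wrist_force"],st["finger_gap"]);save(im,"s14.png")
a=(K,Rc,o)
for z in (165,172,176,180): print(z, proj((465.5,330.5,z+46),*a).round(1),proj((465.5,330.5,z),*a).round(1))
save(im,"s14c.png",(420,100,540,190),6)
E
```

```text
21.675 [355.36941016 330.78836899 215.23926854] [-0.38872312  0.08044868 -2.25599971] 36.03970224512042
165 [512.4 175.3] [509.1 193.6]
172 [512.9 172.4] [509.6 190.9]
176 [513.2 170.8] [509.9 189.3]
180 [513.5 169.1] [510.2 187.7]
```

View pics/s14.png

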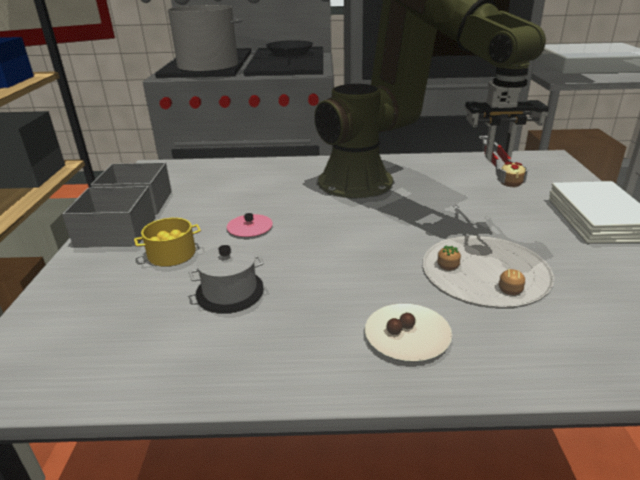

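View pics/s14c.png

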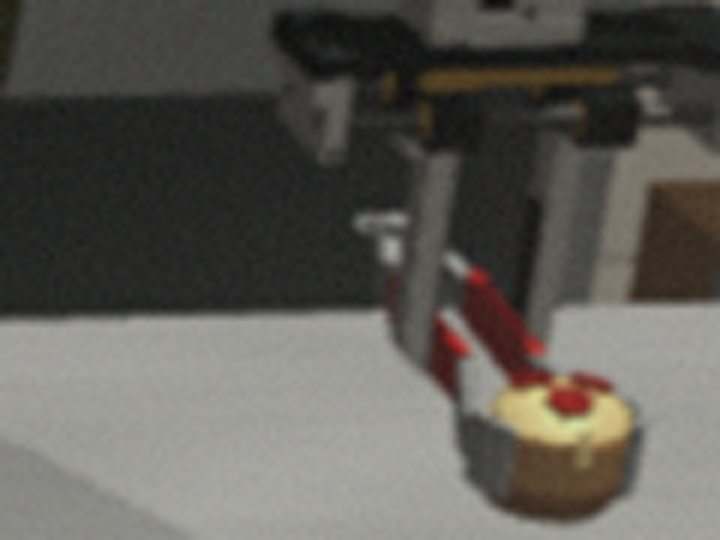

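Call:
{"method": "arm_command", "body": {
  "deltas": [
    {"xyz": [0,0,0],"turn": [0,0,0]},
    {"xyz": [0,0,0],"turn": [0,0,0]},
    {"xyz": [0,0,0],"turn": [0,0,0]},
    {"xyz": [0,0,0],"turn": [0,0,0]},
    {"xyz": [0,0,0],"turn": [0,0,0]},
    {"xyz": [0,0,0],"turn": [0,0,0]},
    {"xyz": [0,0,0],"turn": [0,0,0]},
    {"xyz": [0,0,0],"turn": [0,0,0]}
  ]
}}

```text
clock: 22.72
eef_pos: [355.4, 330.8, 215.4]
eef_rot: [-3.142, -0.0, -3.141]
wrist_force: [0.3, 0.4, -1.2]
finger_gap: 36.1
```

```bash
python3 - <<'E'
from h import *
a=cv2.imread("pics/s14.png")[:,:,::-1]
im,K,Rc,o,st=cam("scene"); print(st["clock"],st["eef_pos"],st["finger_gap"])
r=(slice(150,200),slice(470,535)); print(np.abs(im[r].astype(int)-a[r]).mean(), cv2.phaseCorrelate(np.float32(im[r].mean(2)),np.float32(a[r].mean(2))))
save(im,"s15.png",(190,230,280,305),8)
E
```

```text
22.725 [355.42563277 330.78416403 215.44888499] 36.070121787467684
2.3739487179487178 ((-0.05448170738387148, 0.09819501597259972), 1.000039648214976)
```

View pics/s15.png

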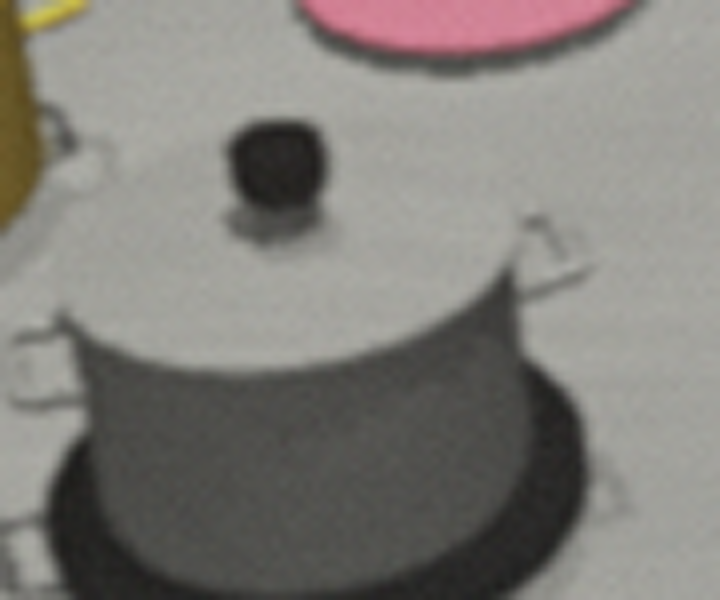

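The lid sits level on the pot, with its knob at about (278,165) in the crop. The bun has not moved over one second of holding, so I'll hand in.

```bash
python3 -c "
from cell import *
print(sign_off())"
```

```text
the job is handed in; nothing more can be done
None
```

I put the lid back on the meatball pot. Then I took the tongs by the red handles, closed the heads on the cheese and salami bun and lifted it straight up off the pan. I handed the job in at about 23 s with the bun still held; no verdict was reported.

**Lid:** After letting go, the scene picture shows it level with its flange on the rim. It looks centred to about 2 mm. Lowering it took the gripper to the height expected for a seated lid, and the push rose to about 4 N on contact.

**Bun:** In the last picture it is between the tong heads with its underside about 18–19 cm above the worktop. The handles were 36 mm apart, close to the expected 37 mm, with the grip set to 25 N. Over a one-second hold the picture shifted by only 0.1 px, so the bun is not slipping.

**Other things in the scene:** The gripper itself never came near the bun. The pot, the plate and the other two buns look unmoved in the scene picture, which I judged by eye.

**Disagreements:** The cameras disagreed slightly on position. The wrist camera seemed to read about 2 mm too far in y, which I corrected for. The top and wrist views differed by 2–3 mm in x for the pot rim, the tongs and the bun. I used values in between, and that was well within the clearances.

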